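# Load the plate cassette and unclip it from its dock

## Task

Stack the two loose steel plates squarely one on the other in the middle of the deck of the docked cassette, lengthwise along the deck between the two orange catches. Then squeeze the two orange side catches together, lift the loaded cassette out of its dock and finish while still holding it level and still, catches squeezed, at least 10 cm above where it sat, with the plates still in a neat pile on it. Do not disturb the collet, the stepped block or the nut.

Things in the scene. Friction and masses are not known exactly. Their poses are not given: they have to be found in the camera images.
- dock: Flat grey holder fixed to the worktop, base plate 96 x 84 x 8 mm; origin under its centre, z up. On its y sides (+y and -y) stand two dark steel brackets, 34 mm long in x, outer faces 32 mm from the centre, tops 26 mm above the worktop, whose inturned lips hold down the cassette's catches. Two low black end stops at +x and -x (23.5 to 28.5 mm from the centre, tops 20 mm above the worktop). Its place and yaw vary.
- cassette: Black cassette with an aluminium deck and two orange side catches, about 0.25 kg, sitting in the dock with the same axes as the dock and with about 1.5 mm of play; it is 44 mm long in x and 36 mm wide in y without the catches. Origin: centre of its underside, 8 mm above the worktop while docked.
- deck (a point): Centre of the cassette's flat deck, where the pile goes; 36 mm above the worktop while docked. The deck is 44 mm long in x and 36 mm wide in y, so a plate laid lengthwise along x overhangs 3 mm at either end. Axes as the cassette. Below the overhanging ends there is free room down to the tops of the end stops, 16 mm below the deck.
- grip (a point): Point half-way between the two orange catch pads, 14 mm above the deck, on the cassette's centre line; axes as the cassette. Each pad is 26 mm wide (x) and 36 mm high, from 22 mm below this point to 14 mm above it; the outer faces lie 28 mm to either side along y (56 mm apart), 42 mm apart when fully squeezed. The inner faces are 46 mm apart, 32 mm when squeezed. Outside the pads, nothing stands higher than 24 mm below this point.
- catch_left (a joint): How far the catch on the cassette's +y side is pressed in, m: 0 = sprung out (latched under the dock's lip), 0.007 = fully in. It frees from the lip at about 0.005 to 0.0065. The spring takes 2.4 N to start and 6.6 N fully in.
- catch_right (a joint): The same for the catch on the -y side.
- plate_a_mid (a point): Centre (half-way up) of a loose steel plate, 50 x 26 x 10 mm, about 0.1 kg, lying flat on the worktop; x along the length, y along the width, z up. Which side of the dock it lies on varies.
- plate_b_mid (a point): Centre of the other steel plate, which is identical.
- collet: Bystander: grey steel collet standing upright, 26 mm in diameter, 31 mm high; origin at the centre of its underside.
- step_block: Bystander: dark stepped packing block, 26 x 48 x 36 mm; origin under its centre.
- nut: Bystander: steel hexagon nut lying flat, 24 x 28 x 13 mm; origin under its centre.
Not all that is in view belongs to the job. What is shaped like the part that bears plate_b_mid but black or brown is not meant.

How it is judged (in metres and radians):
On the way:
1. both plates lie let go in a square pile on the deck, the cassette still in its dock (horizontal distance between plate_a_mid and plate_b_mid below 0.007 m and x of plate_a_mid in the frame of deck between -0.006 and 0.006 m and y of plate_a_mid in the frame of deck between -0.006 and 0.006 m and angle between the x axis of each of plate_a_mid, plate_b_mid and the x axis of deck, either way round below 0.14 rad and x of plate_b_mid in the frame of deck between -0.006 and 0.006 m and y of plate_b_mid in the frame of deck between -0.006 and 0.006 m and ((z of plate_a_mid in the frame of deck between 0.003 and 0.008 m and z of plate_b_mid in the frame of deck between 0.0125 and 0.0185 m) or (z of plate_b_mid in the frame of deck between 0.003 and 0.008 m and z of plate_a_mid in the frame of deck between 0.0125 and 0.0185 m)) and contact force between the fingers and plate_a below 0.1 N and contact force between the fingers and plate_b below 0.1 N and z of cassette in the frame of dock below 0.012 m), for 0.2 s.
At the end, for the whole second after the job is handed in: Fingers hold both catches (in over 5 mm); cassette 80 mm or more above its docked height, within 0.2 rad of level, still, off the dock. Plates flat one on the other on the deck: centres within 6 mm of its centre in x and y, 7 mm of each other, within 0.14 rad of its length, untouched (horizontal distance between plate_a_mid and plate_b_mid below 0.007 m and x of plate_a_mid in the frame of deck between -0.006 and 0.006 m and y of plate_a_mid in the frame of deck between -0.006 and 0.006 m and angle between the x axis of each of plate_a_mid, plate_b_mid and the x axis of deck, either way round below 0.14 rad and x of plate_b_mid in the frame of deck between -0.006 and 0.006 m and y of plate_b_mid in the frame of deck between -0.006 and 0.006 m and ((z of plate_a_mid in the frame of deck between 0.003 and 0.008 m and z of plate_b_mid in the frame of deck between 0.0125 and 0.0185 m) or (z of plate_b_mid in the frame of deck between 0.003 and 0.008 m and z of plate_a_mid in the frame of deck between 0.0125 and 0.0185 m)) and contact force between the fingers and plate_a below 0.1 N and contact force between the fingers and plate_b below 0.1 N and value of joint each of catch_left, catch_right above 0.005 m and contact force between the fingers and cassette above 3 N and z of cassette in the frame of dock above 0.088 m and contact force between cassette and dock below 0.1 N and angle between cassette's own z axis and vertical below 0.2 rad and linear speed of cassette below 0.03 m/s); the arm keeps its last pose, push and grip.
It fails at once if the collet is moved more than 20 mm (distance of collet from where it was at the start of the episode above 0.02 m).
It fails at once if the stepped block is moved more than 20 mm (distance of step_block from where it was at the start of the episode above 0.02 m).
It fails at once if the nut is moved more than 20 mm (distance of nut from where it was at the start of the episode above 0.02 m).
It also fails if it takes over 64 s, if anything falls off the work surface, if the arm or the gripper's body presses on something with over 40 N, if the wrist force passes 120 N, or if a joint passes its speed limit or range.

## Robot

A 6-joint arm with a two-finger parallel gripper is mounted at the origin on a cart in front of the work surface, level with it; the furniture and walls round the work are solid. World frame = base frame: x ahead of the robot, y to its left, z up, the work surface at z = 0. Lengths are in mm, angles in degrees, forces in N, time in s.
With the tool pointing down it reaches from about 275 to 1000 mm from the base axis. Payload 8.4 kg.
Tool frame: the origin (TCP) lies midway between the tips of the shut fingers; the grasp point (between the pads) lies 19 mm behind it; z points along the fingers, y is the line along which they close (so a half turn about z gives the same grasp; the last joint's range is limited). The gripper opens to 85 mm and grips with 20 to 120 N. Pads are 22 mm wide; open, the fingers measure 114 mm over their backs; the gripper's body (76 mm by 85 mm) begins 54 mm behind the grasp point. The pads swing forward as they close: fully open they stand 13 mm farther back than shut.
Start: joints at [71.253, 20.225, 93.587, -0, 66.188, -0.138], TCP at [199.448, 592.325, 231.281] pointing down, gripper open.
Joint ranges: [-150.9, 150.9], [-52.94, 120.26], [3.33, 152.33], [-74.26, 254.26], [0, 154.13], [-172.89, 172.89]. Speed limits (degrees/s): [127.2, 127.2, 159.86, 180, 180, 180].

## Interface

Orientations are given as [roll, pitch, yaw] about the fixed x, y, z axes, in that order (R = Rz(yaw) Ry(pitch) Rx(roll)).
In Python, from station import get_state, read_camera, camera_params, sign_off, search_frame, regions_of gives the robot as it stands.
- The arm moves only by the tool step_arm, never from a script. Its argument "steps" is a list of rows, each a list of 6 numbers: the shift along the tool's x, y, z in units of 30 mm (1.0 is 30 mm), then the turn, a rotation vector about the tool's x, y, z in units of 6 degrees (1.0 is 6 degrees). A call has 1 to 8 rows; each row is the pose to reach, as a shift and turn from the pose commanded when the call began, along the tool's axes at that moment; what a row does not reach only later rows make up. A row lasts 1/10 s, in which the tool goes at most 50 mm and 8.59 degrees, less where a joint would pass 70% of its speed; a pose out of reach is approached as far as the arm can. A call with a gripper value outside its range is refused whole. "hand" is the closure, from -1 (fully open) to 1 (shut), set as the call begins (left out, the last holds). The fingers move at their own pace and stop on an object; "grip_force" is the grip in N (left out, the last holds). Time passes only in rows, so rows that repeat a pose let the fingers close. It gives the time, the measured TCP pose, the force, the opening and the grip force at its end, in the units of the state.
- get_state(): the state, without advancing time (a new reading comes with each control period).
- read_camera(name): name is "scene" or "top"; returns (picture, depth): 420x560x3 uint8, red, green, blue; 420x560 float32, mm along the optical axis (not along the pixel's ray), 0 where there is no reading.
- camera_params(name): a dict with "fx", "fy", "cx", "cy" (pixels), "R" (3x3) and "t" (3): a world point X has camera coordinates R X + t. Camera axes: x right, y down, z forward; pixel columns grow to the right and rows downward; lengths in mm; the calibration is good to about 2 mm. A picture is of the moment at which its call begins. camera_params takes no time and is no camera call.
- sign_off(): hands the job in; it is judged then, once.
Trained networks look in the newest picture that a camera, given by its name, has taken for a name from the list of things; names that differ only in an ending like _2 or _b are one class to them, and where a whole thing is asked for, a point or a joint stands for the part that bears it (a point fixed in the world has none). Each returns a list of dicts, best first, with "confidence" (0 to 1); they miss things now and then, are a little off and sometimes report something else, mostly with a low value. They report only what shows in the picture. A call takes as long as a camera call. They do not tell look-alikes from the thing itself.
- search_frame(camera, query): "centre" ([column, row] in pixels, amid what is visible of it).
- regions_of(camera, query): "mask" (420x560 bool, what is visible of it) and "centre" ([column, row] in pixels, amid what is visible of it).
The state is a dict: "time": time; "joint_positions": joint angles; "joint_velocities": joint speeds; "effort": joint torques, N m; "position": TCP position; "ee_rot": TCP orientation; "contact_force": force on the tool from outside, world axes, zero at the start; "moment": the same for the moment, N m; "opening": opening from 0.0 (shut) to 1.0 (fully open); "grasp_force": force on a finger pad.
Only numpy, scipy, OpenCV 4.12 (cv2) and the standard library are available. Lean on these libraries where they do the work, as an engineer would, in place of code of your own. Each camera call takes 0.05 s, during which the arm holds its last target. There are 200 camera calls.

## Working session

There is one attempt and no reset: what is moved stays moved. The work goes in short steps, Python scripts to look and compute and a tool call to move; the robot and the scene stay as the last step left them, time stands still between calls to the robot, and variables do not carry over. Pictures are saved under pics/ and viewed, at most 10 in all, crops included, and the job is handed in when it is done.

Besides the shell and the picture viewer there is one more tool, called after "Request:" as name([rows], argument=value, ...), one row to a line, values as JSON. step_arm: Moves the arm, as the interface text tells. Its arguments: {"type":"object","properties":{"steps":{"type":"array"},"hand":{"type":"number"},"grip_force":{"type":"number"}},"required":["steps"]}

```bash
mkdir -p pics; cat > h.py <<'E'
import numpy as np, cv2
from station import *
def back(cam,uv,d):
    p=camera_params(cam);R=np.array(p["R"]);t=np.array(p["t"])
    uv=np.atleast_2d(uv).astype(float);d=np.ravel(d)
    c=np.c_[(uv[:,0]-p["cx"])/p["fx"]*d,(uv[:,1]-p["cy"])/p["fy"]*d,d]
    return (c-t)@R   # R^T (c-t)
def proj(cam,X):
    p=camera_params(cam);c=np.atleast_2d(X)@np.array(p["R"]).T+np.array(p["t"])
    return np.c_[c[:,0]/c[:,2]*p["fx"]+p["cx"],c[:,1]/c[:,2]*p["fy"]+p["cy"]]
E
python3 - <<'E'
from h import *
ims=[]
for c in("scene","top"):
    im,d=read_camera(c);cv2.imwrite(f"pics/{c}0.png",im[:,:,::-1]);np.savez(f"{c}0.npz",im=im,d=d)
    p=camera_params(c);print(c,p["fx"],"campos",-np.array(p["R"]).T@p["t"])
    for q in["dock","cassette","plate_a_mid","collet","step_block","nut"]:
        for r in regions_of(c,q)[:4]:
            m=r["mask"]&(d>0);v,u=np.nonzero(m)
            if len(u)<10: continue
            X=back(c,np.c_[u,v],d[m]);zt=np.percentile(X[:,2],90);T=X[X[:,2]>zt-5]
            (cx,cy),(w,h),a=cv2.minAreaRect(T[:,:2].astype(np.float32))
            print(q,round(r["confidence"],2),np.round(r["centre"]),"rgb",im[m].mean(0).round(),"ztop",round(zt,1),"rect",np.round([cx,cy,w,h,a],1))
print(get_state())
E
```

```text
scene 381.27134640565555 campos [173.58364481 847.64944435 437.49510181]
dock 0.6 [282. 241.] rgb [171. 172. 163.] ztop 21.0 rect [544.7 119.3  57.9  39.8  23. ]
cassette 0.65 [281. 225.] rgb [193. 132.  97.] ztop 59.5 rect [550.  106.4  22.9  56.3  14.2]
cassette 0.58 [280. 242.] rgb [173. 174. 164.] ztop 21.2 rect [544.7 119.3  57.9  39.8  23. ]
cassette 0.52 [279. 231.] rgb [187. 107.  64.] ztop 61.4 rect [544.  131.5  22.3   4.   13.7]
plate_a_mid 0.82 [285. 302.] rgb [214. 208. 201.] ztop 10.9 rect [434.7 319.2  49.3  28.3   4.6]
plate_a_mid 0.7 [276. 228.] rgb [191. 114.  71.] ztop 62.3 rect [545.6 131.2  25.7   5.4   6.8]
plate_a_mid 0.67 [282. 245.] rgb [172. 173. 164.] ztop 20.9 rect [544.7 119.3  58.   39.8  23. ]
collet 0.65 [248. 225.] rgb [198. 188. 172.] ztop 30.9 rect [669.4  77.1  14.5  17.3   7.9]
step_block 0.42 [275. 204.] rgb [105.  99.  91.] ztop 31.0 rect [666.5 -67.   26.5  14.2  26.5]
nut 0.46 [319. 193.] rgb [192. 185. 170.] ztop 12.7 rect [ 581.5 -208.6   21.2   20.    33.6]
top 497.85496782174164 campos [ 391.29006404   38.88465951 1050.53968015]
dock 0.56 
[... 735 characters left out ...]
 43.2]
{'time': 0.7, 'joint_positions': array([ 7.12529283e+01,  2.02258498e+01,  9.35870308e+01, -1.11023260e-03,
        6.61883297e+01, -1.34424454e-01]), 'joint_velocities': array([0.00114832, 0.06512761, 0.06973677, 0.07388966, 0.08369044,
       0.01404588]), 'effort': array([ 1.98832124e-03, -6.05005288e+01, -3.42398465e+01,  6.83629332e-05,
        1.19534114e-03, -8.89995533e-06]), 'position': array([199.45393709, 592.31933278, 231.27539005]), 'ee_rot': array([-1.79998787e+02,  1.01287492e-03,  1.61387801e+02]), 'contact_force': array([-0.69164723, -0.02509242,  0.03045627]), 'moment': array([-0.01751031, -0.01215458,  0.03034286]), 'grasp_force': 0.0, 'opening': 0.9971557946704679}
```

```bash
python3 - <<'E'
import cv2,numpy as np
a=cv2.imread("pics/scene0.png");b=cv2.imread("pics/top0.png")
cv2.imwrite("pics/s1.png",cv2.resize(a,(784,588)));cv2.imwrite("pics/t1.png",cv2.resize(b,(784,588)))
E
```

```text
(no output)
```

View pics/scene0.png

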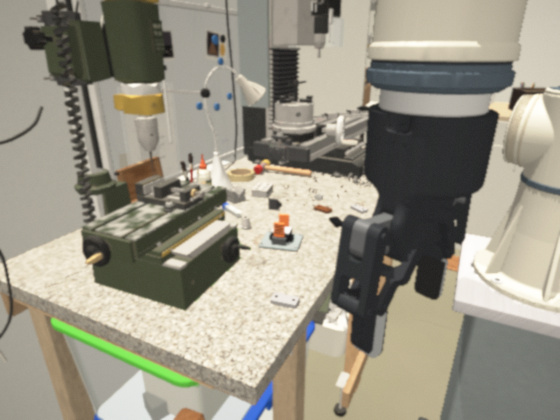

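View pics/t1.png

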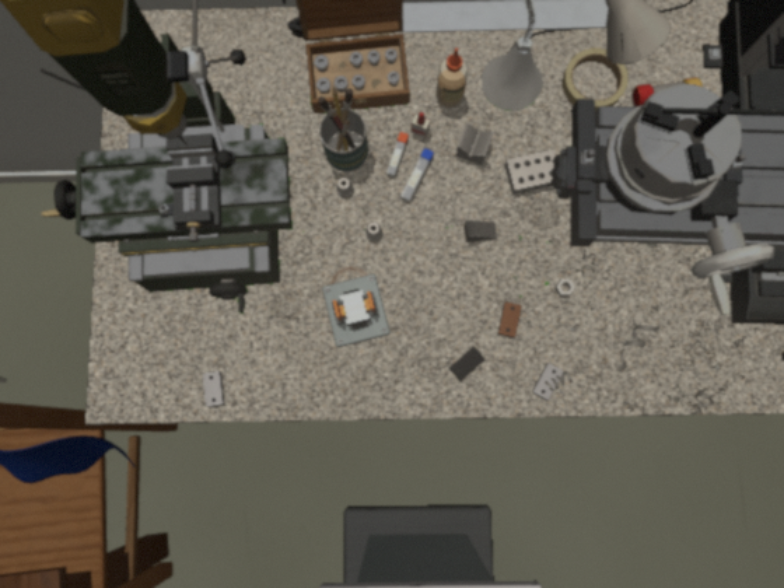

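The scene picture shows the cassette at (281,225), one steel plate at (285,302) and, further right, a grey plate at (358,208) with a brown one at (323,209). In the top view (784-wide), the candidates for plate_b are grey (548,380), brown (510,320) and black (467,363). The two steel-grey plates at (213,388) and (548,380) fit; I'll confirm them in a crop.

```bash
python3 - <<'E'
from h import *
for c in("scene","top"):
    z=np.load(c+"0.npz");im,d=z["im"],z["d"]
    V,U=np.mgrid[0:420,0:560];X=back(c,np.c_[U.ravel(),V.ravel()],d.ravel()).reshape(420,560,3)
    print(c, "table z",np.median(X[...,2][(d>0)&(abs(X[...,0]-480)<60)&(abs(X[...,1]-0)<250)]))
    g=im.astype(int); sat=g.max(2)-g.min(2)
    for n,(x,y) in dict(A=(435,316),B=tuple(back("top",[391,271],[1040])[0,:2])).items():
        for zl in(5,):
            m=(d>0)&(X[...,2]>zl+(1 if c=="top" else 0))&(X[...,2]<25)&(np.hypot(X[...,0]-x,X[...,1]-y)<45)
            P=X[m]; 
            if len(P)<20: print(n,"few",len(P));continue
            r=cv2.minAreaRect(P[:,:2].astype(np.float32));print(n,(round(x),round(y)),len(P),np.round(r[0],1),np.round(r[1],1),round(r[2],1),"mean",P.mean(0).round(1),"rgb",im[m].mean(0).round())
im=cv2.imread("pics/top0.png");b=cv2.resize(im[215:295,310:430],(720,480),interpolation=cv2.INTER_CUBIC)
cv2.imwrite("pics/crop1.png",b)
E
```

```text
scene table z -0.10693959685169267
A (435, 316) 281 [435.1 319.9] [49.7 28.9] 7.9 mean [434.1 321.8   9.5] rgb [221. 215. 208.]
B (441, -185) 95 [ 440.9 -180.2] [41.1 55.1] 33.6 mean [ 438.2 -177.7    9.8] rgb [217. 209. 197.]
top table z 0.2039677180825404
A (435, 316) 289 [435.6 315.4] [49.5 26.6] 7.7 mean [435.2 314.9   9.4] rgb [146. 142. 137.]
B (441, -185) 358 [ 441.9 -186.6] [61.8 60. ] 55.8 mean [ 438.6 -185.5   11.1] rgb [132. 128. 122.]
```

View pics/crop1.png

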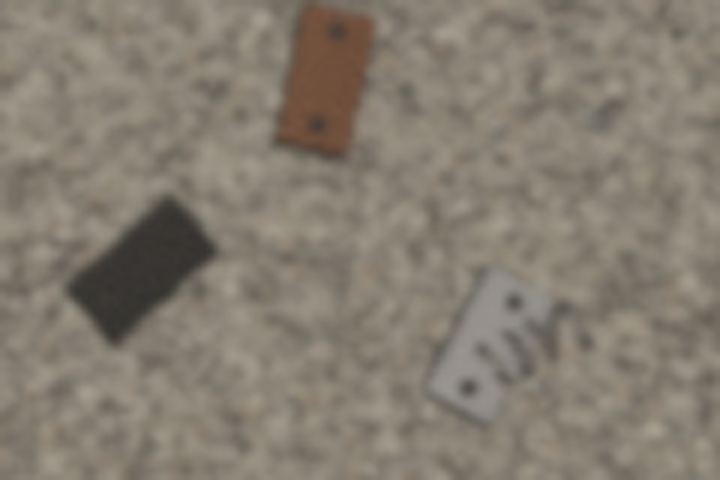

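The crop shows a brown plate at (325,80), a black one at (140,270) and the steel-grey one with two holes at (490,345) under some dark swarf marks. The grey one matches the description, so it is plate_b. Next I refine the plate and deck poses in both views.

```bash
python3 - <<'E'
from h import *
from scipy.optimize import minimize
W={}
for c in("scene","top"):
    z=np.load(c+"0.npz");im,d=z["im"],z["d"]
    V,U=np.mgrid[0:420,0:560];X=back(c,np.c_[U.ravel(),V.ravel()],d.ravel()).reshape(420,560,3)
    W[c]=(im.astype(np.float32),d,X)
    near=lambda x,y,r:(d>0)&(np.hypot(X[...,0]-x,X[...,1]-y)<r)
    def rep(n,m):
        P=X[m]; r=cv2.minAreaRect(P[:,:2].astype(np.float32)); print(c,n,len(P),"c",np.round(r[0],1),"wh",np.round(r[1],1),round(r[2],1),"z",np.percentile(P[:,2],[10,50,90]).round(1))
    rep("A",near(435,317,40)&(X[...,2]>7.5))
    rep("cass>45",near(548,103,50)&(X[...,2]>45))
    rep("deck",near(548,103,30)&(X[...,2]>31)&(X[...,2]<41)&(im.max(2).astype(int)-im.min(2)<40))
    rep("dock",near(548,103,75)&(X[...,2]>4.5)&(X[...,2]<12))
    m=near(441,-185,45);Z=X[...,2]
    for nm,mm in(("B 7-14",m&(Z>7)&(Z<14)),("B>14",m&(Z>14))):
        if mm.sum()>3: rep(nm,mm)
# silhouette fit: colour contrast inside vs ring, projected box top+sides
def fit(c,p0,L,Wd,z0,z1):
    im=W[c][0]
    def poly(p,g):
        l,w=L/2+g,Wd/2+g;a=np.radians(p[2]);R=np.array([[np.cos(a),-np.sin(a)],[np.sin(a),np.cos(a)]])
        q=np.array([[l,w],[l,-w],[-l,-w],[-l,w]])@R.T+p[:2]
        pts=np.vstack([np.c_[q,np.full(4,z)] for z in(z0,z1)])
        return cv2.convexHull(proj(c,pts).astype(np.float32))
    def mask(p,g):
        S=4;h=poly(p,g);o=np.array([W0[0],W0[1]]);m=np.zeros((120*S,120*S),np.uint8)
        cv2.fillPoly(m,[np.round(((h[:,0]-o+.5)*S)*16).astype(np.int32)],255,shift=4)
        return cv2.resize(m,(120,120),interpolation=cv2.INTER_AREA)/255.
    W0=(proj(c,[[*p0[:2],5]])[0]-60).astype(int);W0=np.clip(W0,0,[440,300])
    sub=im[W0[1]:W0[1]+120,W0[0]:W0[0]+120]
    s=-abs(sub-COL[c]).sum(2)
    def cost(p):
        a=mask(p,0);b=mask(p,8)-a
        return -((s*a).sum()/a.sum()-(s*b).sum()/b.sum())
    best=min((minimize(cost,np.array(p0)+[dx,dy,0],method="Nelder-Mead",options=dict(initial_simplex=np.array(p0)+[dx,dy,0]+np.array([[0,0,0],[4,0,0],[0,4,0],[0,0,6]]))) for dx in(-3,3) for dy in(-3,3)),key=lambda r:r.fun)
    return best.x.round(1),round(best.fun,1)
COL={}
for n,p0,px in(("A",(435,317,7.7),None),("B",(441,-186,-26),None)):
    for c in W:
        u,v=proj(c,[[*p0[:2],10]])[0].round().astype(int)
        COL[c]=np.median(W[c][0][v-3:v+4,u-3:u+4].reshape(-1,3),0)
        print(n,c,fit(c,p0,50,26,0,10))
E
```

```text
scene A 245 c [435.3 319.9] wh [49.4 28.9] 7.7 z [ 8.8 10.  11. ]
scene cass>45 161 c [551.6 105.3] wh [25.3 59.4] 13.0 z [46.8 55.7 63.5]
scene deck 51 c [550.3 106.1] wh [43.9 34.3] 13.5 z [32.4 35.8 36.8]
scene dock 401 c [550.  106.8] wh [94.8 84.2] 13.8 z [6.3 7.9 9.4]
scene B 7-14 73 c [ 439.9 -180.4] wh [41.8 54. ] 36.3 z [ 8.3  9.7 11.1]
scene B>14 9 c [ 435.8 -189.6] wh [11.1 20. ] 32.8 z [14.8 16.1 17. ]
top A 249 c [435.5 315.5] wh [49.7 26.3] 8.0 z [ 8.   9.6 11.8]
top cass>45 79 c [550.3 101.5] wh [25.5 56.8] 13.5 z [57.7 63.3 65.4]
top deck 336 c [549.8 105.3] wh [44.6 43.6] 13.3 z [33.1 35.5 37.7]
top dock 1040 c [556.8 108.9] wh [123.2 123.9] 12.8 z [ 5.5  7.7 10.1]
top B 7-14 278 c [ 434.1 -190.6] wh [43.7 50.7] 58.9 z [ 7.7 10.1 12.7]
top B>14 60 c [ 434.3 -190.9] wh [38.9 46.5] 58.2 z [14.5 16.7 19.4]
A scene (array([442. , 307.3,   5.3]), np.float64(-71.1))
A top (array([439.7, 319. ,   9.1]), np.float64(-55.4))
B scene (array([ 443.3, -198.9,  -33.9]), np.float64(-31.8))Traceback (most recent call last):
  File "<stdin>", line 43, in <module>
  File "<stdin>", line 36, in fit
  File "<stdin>", line 36, in <genexpr>
    res = _minimize_neldermead(fun, x0, args, callback, bounds=bounds,
                               **options)
    fsim[j] = func(sim[j])
              ~~~~^^^^^^^^
    fx = function(np.copy(x), *(wrapper_args + args))
  File "<stdin>", line 34, in cost
  File "<stdin>", line 27, in mask
  File "<stdin>", line 25, in poly
  File "h.py", line 9, in proj
    p=camera_params(cam);c=np.atleast_2d(X)@np.array(p["R"]).T+np.array(p["t"])
ValueError: time passes only in moves, steps and waits
```

```bash
cat >> h.py <<'E'
def go(x,y,z,yaw,s=None):
    s=s or get_state();p=s["position"];a=np.radians(s["ee_rot"][2]);D=np.array([x,y,z])-p
    tx=np.array([np.cos(a),np.sin(a),0]);ty=np.array([np.sin(a),-np.cos(a),0])
    dy=(s["ee_rot"][2]-yaw+180)%360-180
    print("row",np.round([D@tx/30,D@ty/30,-D[2]/30,0,0,dy/6],3),"pos",p.round(1),s["ee_rot"].round(2),"t",s["time"],"open",round(s["opening"]*85,1))
E
python3 - <<'E'
from h import *
p=camera_params("top")
for uv in[(490,268),(430,390),(490,425),(553,302),(490.5,346)]:
    q=(np.array(uv)+.5)/6-.5+[310,215]
    print(uv,back("top",q,1050.5-10)[0].round(1))
print(np.array(p["R"]).round(3))
go(435.4,317.7,120,97.8)
im=cv2.imread("pics/scene0.png");cv2.imwrite("pics/crop2.png",cv2.resize(im[180:240,310:400],(720,480),interpolation=cv2.INTER_CUBIC))
E
```

```text
(490, 268) [ 464.7 -186.2    4.5]
(430, 390) [ 423.2 -164.6   -2.2]
(490, 425) [ 410.8 -185.3   -4.6]
(553, 302) [ 452.7 -208.     2.2]
(490.5, 346) [ 438.  -185.9   -0. ]
[[-0.015 -1.    -0.016]
 [-0.986  0.017 -0.166]
 [ 0.166  0.014 -0.986]]
row [-10.375  -6.165   3.709   0.      0.     10.598] pos [199.5 592.3 231.3] [-180.      0.    161.39] t 0.7 open 84.8
```

View pics/crop2.png

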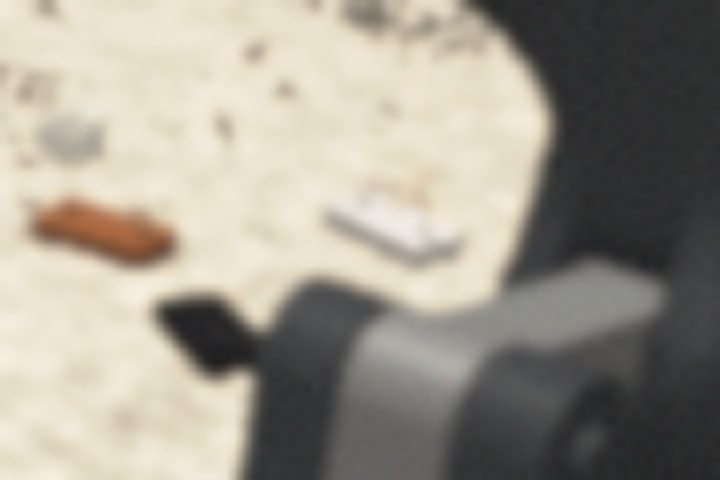

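The scene crop shows the brown plate at (100,230), the black plate at (205,335) and the white-steel plate_b at (395,225), with small swarf behind it and nothing blocking its ends. I'm moving above plate A.

Request:
step_arm([
  [-1.3, -0.77, 0.46, 0, 0, 1.3],
  [-2.6, -1.54, 0.92, 0, 0, 2.6],
  [-3.9, -2.3, 1.4, 0, 0, 3.9],
  [-5.2, -3.1, 1.85, 0, 0, 5.2],
  [-6.5, -3.85, 2.3, 0, 0, 6.5],
  [-7.8, -4.6, 2.8, 0, 0, 7.9],
  [-9.1, -5.4, 3.25, 0, 0, 9.2],
  [-10.375, -6.165, 3.71, 0, 0, 10.6],
], hand=-0.55, grip_force=30)

```text
time: 1.5
position: [436.6, 316.3, 119.7]
ee_rot: [180.0, -0.0, 97.5]
contact_force: [-0.2, 1.6, 0.0]
opening: 0.776
grasp_force: 0.0
```

```bash
python3 - <<'E'
from h import *
p=camera_params("top");R=np.array(p["R"]);C=-R.T@p["t"]
def ray(uv,z):
    r=R.T@[(uv[0]-p["cx"])/p["fx"],(uv[1]-p["cy"])/p["fy"],1]
    return C+r*(z-C[2])/r[2]
for uv in[(490,268),(430,390),(490,425),(553,302),(490.5,346)]:
    print(uv,ray((np.array(uv)+.5)/6-.5+[310,215],10).round(1))
go(435.4,317.7,40,97.8)
E
```

```text
(490, 268) [ 464.4 -185.1   10. ]
(430, 390) [ 422.8 -162.2   10. ]
(490, 425) [ 410.6 -182.2   10. ]
(553, 302) [ 452.3 -206.1   10. ]
(490.5, 346) [ 437.5 -183.8   10. ]
row [ 0.053 -0.032  2.658  0.     0.    -0.055] pos [436.6 316.3 119.7] [ 1.7996e+02 -2.0000e-02  9.7470e+01] t 1.5 open 66.0
```

Request:
step_arm([
  [0.05, -0.03, 1.3, 0, 0, -0.05],
  [0.05, -0.03, 2.6, 0, 0, -0.05],
  [0.05, -0.03, 3.6, 0, 0, -0.05],
  [0.05, -0.03, 4.03, 0, 0, -0.05],
  [0.05, -0.03, 4.03, 0, 0, -0.05],
])

```text
time: 2.0
position: [433.4, 318.5, -2.2]
ee_rot: [-179.8, 0.1, 98.1]
contact_force: [-0.3, 0.7, 0.5]
opening: 0.777
grasp_force: 0.0
```

Request:
step_arm([
  [0, 0, 0, 0, 0, 0],
  [0, 0, 0, 0, 0, 0],
  [0, 0, 0, 0, 0, 0],
  [0, 0, 0, 0, 0, 0],
  [0, 0, 0, 0, 0, 0],
], hand=0.2)

```text
time: 2.5
position: [435.1, 319.8, 0.4]
ee_rot: [179.9, -0.1, 98.1]
contact_force: [-0.8, -0.3, 7.9]
opening: 0.571
grasp_force: 32.0
```

Request:
step_arm([
  [0, 0, -0.5, 0, 0, 0],
  [0, 0, -1.5, 0, 0, 0],
  [0, 0, -3.0, 0, 0, 0],
  [0, 0, -4.0, 0, 0, 0],
  [0, 0, -4.0, 0, 0, 0],
  [0, 0, -4.0, 0, 0, 0],
])

```text
time: 3.1
position: [434.6, 319.3, 120.4]
ee_rot: [179.9, -0.1, 98.1]
contact_force: [0.0, -1.1, -1.4]
opening: 0.57
grasp_force: 31.6
```

```bash
python3 - <<'E'
from h import *
go(550.5,103.4,120,103.5)
go(435.1,319.8,120,98)
d=read_camera("scene")
c="scene";im,d=d;cv2.imwrite("pics/s2.png",im[:,:,::-1])
V,U=np.mgrid[0:420,0:560];X=back(c,np.c_[U.ravel(),V.ravel()],d.ravel()).reshape(420,560,3)
im2,d2=read_camera("top");X2=back("top",np.c_[U.ravel(),V.ravel()],d2.ravel()).reshape(420,560,3)
for X,d in((X,d),(X2,d2)):
    m=(d>0)&(np.hypot(X[...,0]-441,X[...,1]+185)<45);Z=X[...,2]
    mm=m&(Z>7)&(Z<13);P=X[mm];print(len(P),np.median(P,0).round(1),[np.round(v,1) for v in cv2.minAreaRect(P[:,:2].astype(np.float32))], "hi",(m&(Z>14)).sum())
E
```

```text
row [-7.668  2.813  0.013  0.     0.    -0.901] pos [434.6 319.3 120.4] [ 1.7989e+02 -6.0000e-02  9.8090e+01] t 3.1 open 48.5
row [0.015 0.02  0.013 0.    0.    0.015] pos [434.6 319.3 120.4] [ 1.7989e+02 -6.0000e-02  9.8090e+01] t 3.1 open 48.5
70 [ 437.4 -178.     9.5] [array([ 435.4, -184.7]), array([42.9, 55.2]), np.float64(49.9)] hi 8
263 [ 438.1 -182.2   10.1] [array([ 435.1, -191.2]), array([43.5, 52.2]), np.float64(60.1)] hi 55
```

Request:
step_arm([
  [-1.2, 0.45, 0, 0, 0, -0.15],
  [-2.5, 0.9, 0, 0, 0, -0.3],
  [-3.8, 1.4, 0, 0, 0, -0.45],
  [-5.1, 1.9, 0, 0, 0, -0.6],
  [-6.4, 2.35, 0, 0, 0, -0.75],
  [-7.2, 2.65, 0, 0, 0, -0.9],
  [-7.634, 2.811, 0, 0, 0, -0.9],
  [-7.634, 2.811, 0, 0, 0, -0.9],
])

```text
time: 4.0
position: [549.9, 103.0, 118.0]
ee_rot: [-179.9, -0.0, 103.4]
contact_force: [-1.1, -0.4, -1.1]
opening: 0.568
grasp_force: 31.6
```

Request:
step_arm([
  [0, 0, 0, 0, 0, 0],
  [0, 0, 1.0, 0, 0, 0],
  [0, 0, 2.0, 0, 0, 0],
  [0, 0, 2.3, 0, 0, 0],
  [0, 0, 2.3, 0, 0, 0],
  [0, 0, 2.3, 0, 0, 0],
])

```text
time: 4.6
position: [550.3, 104.9, 50.8]
ee_rot: [180.0, -0.0, 103.5]
contact_force: [-0.1, -0.2, -0.8]
opening: 0.574
grasp_force: 31.6
```

```bash
python3 - <<'E'
from h import *
go(550.3,104.4,36.5,103.5)
im,d=read_camera("scene");x=im[190:260,235:330];cv2.imwrite("pics/s3.png",cv2.resize(x[:,:,::-1],None,fx=7,fy=7,interpolation=cv2.INTER_CUBIC))
E
```

```text
row [-0.018 -0.004  0.477  0.     0.     0.006] pos [550.3 104.9  50.8] [179.97  -0.   103.53] t 4.6 open 48.8
```

View pics/s3.png

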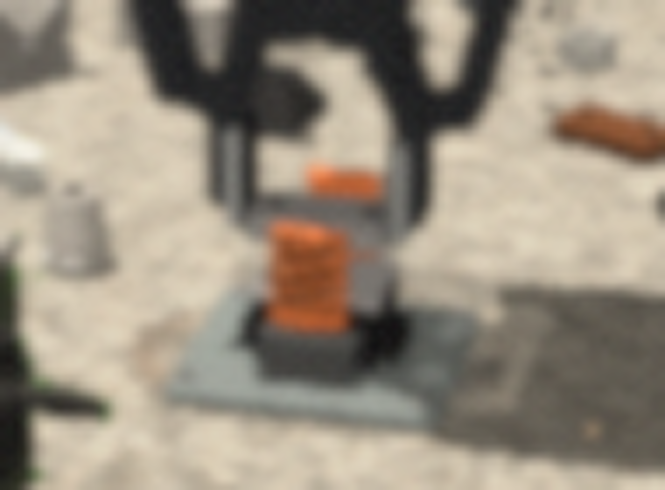

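The plate hangs level between the fingers, above the near catch at (310,280) and between the two catches. I'm lowering it now.

Request:
step_arm([
  [0, 0, 0.2, 0, 0, 0],
  [0, 0, 0.4, 0, 0, 0],
  [0, 0, 0.46, 0, 0, 0],
  [0, 0, 0.46, 0, 0, 0],
  [0, 0, 0.46, 0, 0, 0],
])

```text
time: 5.15
position: [550.0, 104.2, 36.5]
ee_rot: [-180.0, -0.0, 103.5]
contact_force: [-2.7, 0.4, 3.9]
opening: 0.575
grasp_force: 32.1
```

Request:
step_arm([
  [0, 0, 0, 0, 0, 0],
  [0, 0, 0, 0, 0, 0],
  [0, 0, 0, 0, 0, 0],
  [0, 0, -0.5, 0, 0, 0],
  [0, 0, -1.5, 0, 0, 0],
  [0, 0, -2.5, 0, 0, 0],
  [0, 0, -3.5, 0, 0, 0],
  [0, 0, -3.5, 0, 0, 0],
], hand=-0.55)

```text
time: 5.95
position: [552.8, 104.7, 146.4]
ee_rot: [179.6, 0.0, 103.5]
contact_force: [0.3, -0.1, 0.9]
opening: 0.773
grasp_force: 0.0
```

```bash
python3 - <<'E'
from h import *
go(437.5,-183,130,61.2)
E
```

```text
row [-8.43  -5.975  0.545  0.     0.     7.048] pos [552.8 104.7 146.4] [1.7956e+02 2.0000e-02 1.0349e+02] t 5.95 open 65.7
```

Request:
step_arm([
  [-1.2, -0.85, 0, 0, 0, 1.0],
  [-2.4, -1.7, 0, 0, 0, 2.0],
  [-3.6, -2.55, 0.1, 0, 0, 3.0],
  [-4.8, -3.4, 0.2, 0, 0, 4.0],
  [-6.0, -4.25, 0.3, 0, 0, 5.0],
  [-7.2, -5.1, 0.5, 0, 0, 6.0],
  [-8.4, -5.95, 0.5, 0, 0, 7.05],
  [-8.4, -5.95, 0.5, 0, 0, 7.05],
])

```text
time: 6.75
position: [433.2, -186.1, 126.4]
ee_rot: [-180.0, 0.1, 60.7]
contact_force: [0.9, -0.2, -0.4]
opening: 0.774
grasp_force: 0.0
```

Request:
step_arm([
  [0, 0, 0, 0, 0, 0],
  [0, 0, 0, 0, 0, 0],
])

```text
time: 6.95
position: [435.4, -181.9, 126.4]
ee_rot: [180.0, -0.0, 61.2]
contact_force: [0.9, -0.2, 0.1]
opening: 0.774
grasp_force: 0.0
```

```bash
python3 - <<'E'
from h import *
go(437.5,-182,0,61.2)
V,U=np.mgrid[0:420,0:560]
for c in("scene","top"):
    im,d=read_camera(c);X=back(c,np.c_[U.ravel(),V.ravel()],d.ravel()).reshape(420,560,3)
    for r in regions_of(c,"plate_a_mid")[:5]:
        m=r["mask"]&(d>0);P=X[m]
        print(c,round(r["confidence"],2),np.round(r["centre"]),P.mean(0).round(1),im[m].mean(0).round())
    m=(d>0)&(np.hypot(X[...,0]-550,X[...,1]-103)<32)&(X[...,2]>41)&(im.max(2).astype(int)-im.min(2)<45)
    P=X[m];print(len(P),np.median(P,0).round(1),[np.round(v,1) for v in cv2.minAreaRect(P[:,:2].astype(np.float32))])
    u,v=proj(c,[[550,104,40]])[0].astype(int); u2,v2=proj(c,[[437,-182,10]])[0].astype(int)
    f=lambda u,v:cv2.resize(im[v-27:v+27,u-34:u+34,::-1],(390,300),interpolation=cv2.INTER_CUBIC)
    globals()[c]=np.hstack([f(u,v),f(u2,v2)])
cv2.imwrite("pics/q.png",np.vstack([scene,top]))
E
```

```text
row [0.031 0.061 4.214 0.    0.    0.007] pos [ 435.4 -181.9  126.4] [ 1.800e+02 -1.000e-02  6.124e+01] t 6.95 open 65.8
51 [535.5 106.8  45.4] [array([550.4, 109. ]), array([50.6, 24.1]), np.float64(23.0)]
top 0.85 [254. 216.] [553.4 100.4  44.1] [156. 152. 147.]
314 [550.8 100.   45.7] [array([550.8, 102.9]), array([50.2, 54. ]), np.float64(14.3)]
```

View pics/q.png

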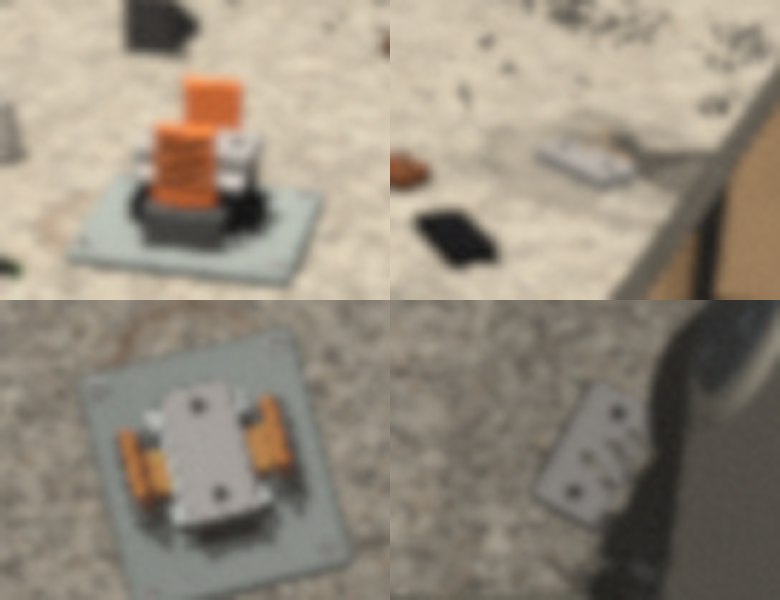

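Plate A (lower left, about (205,450)) lies lengthwise between the catches, and plate B (right crops) is free. I'll put numbers on A's offset from the deck centre in the top view.

```bash
cat > off.py <<'E'
from h import *
V,U=np.mgrid[0:420,0:560];acc=[]
for k in range(3):
    im,d=read_camera("top");X=back("top",np.c_[U.ravel(),V.ravel()],d.ravel()).reshape(420,560,3)
    a=np.radians(13.5);q=X[...,:2]-[550.2,101.5];x=q@[np.cos(a),np.sin(a)];y=q@[-np.sin(a),np.cos(a)]
    g=im.astype(int);org=(g[...,0]-g[...,2]>60)&(d>0)&(abs(x)<20)&(abs(y)<40)
    lo,hi=(43,50)
    import sys
    if len(sys.argv)>1: lo,hi=53,60
    m=(d>0)&(abs(y)<19)&(abs(x)<32)&(X[...,2]>lo)&(X[...,2]<hi)&(g[...,0]-g[...,2]<30)&(g.mean(2)>110)
    P=np.c_[x[m],y[m]].astype(np.float32)
    r=cv2.minAreaRect(P);T=org&(X[...,2]>58)
    print(m.sum(),"plate mean",P.mean(0).round(1),"rect",[np.round(v,1) for v in r],"catches y",y[T].min().round(1),y[T].max().round(1),"x",x[T].min().round(1),x[T].max().round(1))
    for s in(-1,1): 
        w=m&(x*s>4)&(x*s<20); print("  half",s,"mean y",y[w].mean().round(2))
E
python3 off.py
```

```text
275 plate mean [ 0.8 -1.6] rect [array([ 1.2, -1.5]), array([25.4, 49.6]), np.float64(89.9)] catches y -28.5 27.1 x -12.6 10.8
  half -1 mean y -1.7
  half 1 mean y -1.54
263 plate mean [ 1.4 -1.6] rect [array([ 1. , -1.5]), array([25.3, 50.3]), np.float64(90.0)] catches y -28.5 27.0 x -12.6 11.1
  half -1 mean y -1.56
  half 1 mean y -1.96
276 plate mean [ 0.9 -1.5] rect [array([ 1.2, -1.5]), array([25.4, 49.3]), np.float64(89.8)] catches y -28.5 27.2 x -11.9 10.5
  half -1 mean y -1.25
  half 1 mean y -1.63
```

Request:
step_arm([
  [0.03, 0.06, 1.4, 0, 0, 0],
  [0.03, 0.06, 2.8, 0, 0, 0],
  [0.03, 0.06, 3.8, 0, 0, 0],
  [0.03, 0.06, 4.18, 0, 0, 0],
  [0.03, 0.06, 4.18, 0, 0, 0],
  [0.03, 0.06, 4.18, 0, 0, 0],
])

```text
time: 7.9
position: [437.9, -182.7, 1.7]
ee_rot: [180.0, -0.0, 61.2]
contact_force: [0.7, 0.2, -0.4]
opening: 0.777
grasp_force: 0.0
```

Request:
step_arm([
  [0, 0, 0, 0, 0, 0],
  [0, 0, 0, 0, 0, 0],
  [0, 0, 0, 0, 0, 0],
  [0, 0, 0, 0, 0, 0],
  [0, 0, 0, 0, 0, 0],
  [0, 0, 0, 0, 0, 0],
], hand=0.2)

```text
time: 8.5
position: [438.4, -183.0, 2.5]
ee_rot: [179.8, -0.0, 61.2]
contact_force: [-1.1, 0.2, 4.8]
opening: 0.571
grasp_force: 30.1
```

Request:
step_arm([
  [0, 0, -0.5, 0, 0, 0],
  [0, 0, -1.5, 0, 0, 0],
  [0, 0, -3.0, 0, 0, 0],
  [0, 0, -4.2, 0, 0, 0],
  [0, 0, -4.2, 0, 0, 0],
  [0, 0, -4.2, 0, 0, 0],
])

```text
time: 9.1
position: [438.0, -182.9, 128.4]
ee_rot: [179.8, -0.0, 61.2]
contact_force: [0.4, -0.0, -2.7]
opening: 0.571
grasp_force: 32.1
```

```bash
python3 - <<'E'
from h import *
go(549.4,103.1,128,103.5)
E
```

```text
row [10.143 -1.34   0.014  0.     0.    -7.051] pos [ 438.  -182.9  128.4] [ 1.7979e+02 -2.0000e-02  6.1190e+01] t 9.1 open 48.5
```

Request:
step_arm([
  [1.3, -0.17, 0, 0, 0, -0.9],
  [2.6, -0.34, 0, 0, 0, -1.8],
  [3.9, -0.51, 0, 0, 0, -2.7],
  [5.3, -0.7, 0, 0, 0, -3.7],
  [6.7, -0.88, 0, 0, 0, -4.7],
  [8.1, -1.07, 0, 0, 0, -5.7],
  [9.5, -1.25, 0, 0, 0, -6.6],
  [10.14, -1.34, 0, 0, 0, -7.05],
])

```text
time: 9.9
position: [548.8, 106.3, 125.5]
ee_rot: [-179.9, -0.0, 103.8]
contact_force: [1.3, -0.3, -0.2]
opening: 0.571
grasp_force: 32.1
```

Request:
step_arm([
  [0, 0, 0, 0, 0, 0],
  [0, 0, 0, 0, 0, 0],
  [0, 0, 1.0, 0, 0, 0],
  [0, 0, 2.0, 0, 0, 0],
  [0, 0, 2.3, 0, 0, 0],
  [0, 0, 2.3, 0, 0, 0],
  [0, 0, 2.3, 0, 0, 0],
])

```text
time: 10.6
position: [548.9, 102.8, 58.5]
ee_rot: [180.0, 0.0, 103.4]
contact_force: [-0.2, 0.2, -1.8]
opening: 0.568
grasp_force: 32.1
```

```bash
python3 - <<'E'
from h import *
go(549.4,103.1,48.3,103.5)
E
```

```text
row [ 0.005  0.018  0.341  0.     0.    -0.012] pos [548.9 102.8  58.5] [179.98   0.   103.43] t 10.6 open 48.2
```

Request:
step_arm([
  [0, 0.02, 0.2, 0, 0, 0],
  [0, 0.02, 0.3, 0, 0, 0],
  [0, 0.02, 0.34, 0, 0, 0],
  [0, 0.02, 0.34, 0, 0, 0],
  [0, 0.02, 0.34, 0, 0, 0],
])

```text
time: 11.1
position: [549.6, 103.6, 48.5]
ee_rot: [179.9, 0.0, 103.5]
contact_force: [-2.2, -0.7, 5.0]
opening: 0.569
grasp_force: 32.8
```

Contact is made, so I release and rise.

Request:
step_arm([
  [0, 0, 0, 0, 0, 0],
  [0, 0, 0, 0, 0, 0],
  [0, 0, 0, 0, 0, 0],
  [0, 0, -0.5, 0, 0, 0],
  [0, 0, -1.5, 0, 0, 0],
  [0, 0, -2.5, 0, 0, 0],
  [0, 0, -3.0, 0, 0, 0],
  [0, 0, -3.0, 0, 0, 0],
], hand=-0.55)

```text
time: 11.9
position: [551.0, 103.8, 141.0]
ee_rot: [179.7, 0.0, 103.5]
contact_force: [0.8, 0.5, 0.6]
opening: 0.774
grasp_force: 0.0
```

Request:
step_arm([
  [-1, 0, 0, 0, 0, 1],
  [-2, 0, 0, 0, 0, 2],
  [-3, 0, 0, 0, 0, 3],
  [-4, 0, 0, 0, 0, 4],
  [-5, 0, 0, 0, 0, 5],
  [-6, 0, 0, 0, 0, 6],
  [-6, 0, 0, 0, 0, 7],
  [-6, 0, 0, 0, 0, 8],
])

```text
time: 12.7
position: [590.7, -72.6, 136.8]
ee_rot: [-179.9, 0.0, 55.1]
contact_force: [0.5, 0.5, 0.2]
opening: 0.776
grasp_force: 0.0
```

```bash
python3 off.py hi; python3 - <<'E'
from h import *
im,d=read_camera("top");i2,_=read_camera("scene")
f=lambda im,u,v:cv2.resize(im[v-24:v+24,u-24:u+24,::-1],(380,380),interpolation=cv2.INTER_CUBIC)
cv2.imwrite("pics/q2.png",np.hstack([f(im,256,218),f(i2,281,228)]))
go(550,103,100,13.5)
E
```

```text
268 plate mean [0.4 0.8] rect [array([0.5, 1. ]), array([25.6, 49.6]), np.float64(89.8)] catches y -28.5 27.1 x -11.8 10.2
  half -1 mean y 0.52
  half 1 mean y 0.4
282 plate mean [0.7 0.9] rect [array([0.9, 1. ]), array([25.6, 49.4]), np.float64(89.8)] catches y -28.4 27.1 x -12.3 10.5
  half -1 mean y 0.78
  half 1 mean y 0.48
272 plate mean [0.5 1. ] rect [array([0.6, 1. ]), array([49.6, 25.6]), np.float64(0.0)] catches y -28.5 27.0 x -12.6 10.6
  half -1 mean y 1.01
  half 1 mean y 1.05
row [ 4.03  -4.403  1.243  0.     0.     7.027] pos [590.9 -71.3 137.3] [-1.7996e+02  2.0000e-02  5.5660e+01] t 12.95 open 66.0
```

View pics/q2.png

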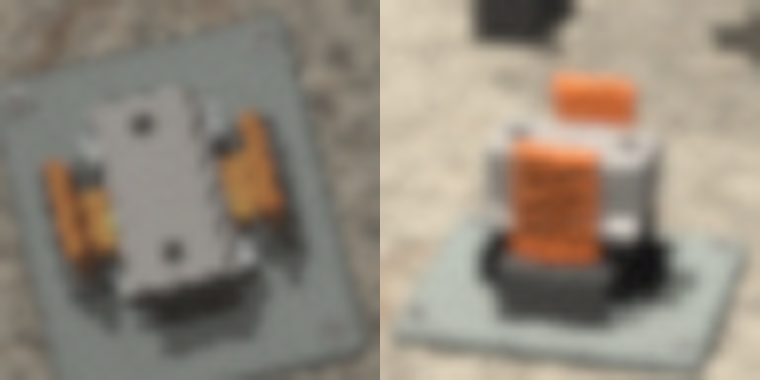

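The pile is square: top plate at about (175,190) on the left and both plates flush between the catches on the right. Offsets from the cassette centre are about 2 mm. Next I turn to grasp the catches.

Request:
step_arm([
  [0, 0, 0, 0, 0, 1.2],
  [0.5, -0.5, 0, 0, 0, 2.5],
  [1.2, -1.3, 0, 0, 0, 3.8],
  [2.0, -2.2, 0, 0, 0, 5.0],
  [2.9, -3.2, 0, 0, 0, 6.2],
  [3.6, -4.0, 0, 0, 0, 7.03],
  [4.0, -4.45, 0, 0, 0, 7.03],
  [4.0, -4.45, 0, 0, 0, 7.03],
], hand=-1)

```text
time: 13.75
position: [548.4, 105.2, 137.6]
ee_rot: [-180.0, 0.0, 13.6]
contact_force: [0.1, 0.2, -0.1]
opening: 0.999
grasp_force: 0.0
```

Request:
step_arm([
  [0, 0, 0, 0, 0, 0],
  [0, 0, 0, 0, 0, 0],
])

```text
time: 13.95
position: [549.4, 102.3, 137.7]
ee_rot: [180.0, -0.0, 13.3]
contact_force: [-0.3, -0.2, -0.6]
opening: 1.002
grasp_force: 0.0
```

```bash
python3 - <<'E'
from h import *
go(548.5,103,29,13.5)
E
```

```text
row [-0.024 -0.029  3.623  0.     0.    -0.025] pos [549.4 102.3 137.7] [ 1.7999e+02 -1.0000e-02  1.3350e+01] t 13.95 open 85.2
```

Request:
step_arm([
  [-0.02, -0.03, 1.2, 0, 0, 0],
  [-0.02, -0.03, 2.4, 0, 0, 0],
  [-0.02, -0.03, 3.2, 0, 0, 0],
  [-0.02, -0.03, 3.5, 0, 0, 0],
  [-0.02, -0.03, 3.5, 0, 0, 0],
  [-0.02, -0.03, 3.5, 0, 0, 0],
])

```text
time: 14.55
position: [549.2, 103.4, 33.5]
ee_rot: [180.0, -0.1, 13.3]
contact_force: [0.7, -0.2, 0.1]
opening: 1.002
grasp_force: 0.0
```

Request:
step_arm([
  [0, 0, 0, 0, 0, 0],
  [0, 0, 0, 0, 0, 0],
  [0, 0, 0, 0, 0, 0],
  [0, 0, 0, 0, 0, 0],
  [0, 0, 0, 0, 0, 0],
  [0, 0, 0, 0, 0, 0],
  [0, 0, 0, 0, 0, 0],
], hand=0.5, grip_force=45)

```text
time: 15.25
position: [549.7, 103.4, 34.9]
ee_rot: [179.9, -0.1, 13.3]
contact_force: [-3.3, -4.9, 18.9]
opening: 0.457
grasp_force: 43.5
```

Request:
step_arm([
  [0, 0, -0.1, 0, 0, 0],
  [0, 0, -0.2, 0, 0, 0],
  [0, 0, -0.35, 0, 0, 0],
  [0, 0, -0.5, 0, 0, 0],
  [0, 0, -0.7, 0, 0, 0],
  [0, 0, -0.7, 0, 0, 0],
])

```text
time: 15.85
position: [548.7, 104.0, 54.5]
ee_rot: [-180.0, -0.1, 13.3]
contact_force: [0.2, 0.4, -4.8]
opening: 0.447
grasp_force: 46.5
```

```bash
python3 - <<'E'
from h import *
s=get_state();print(s["position"],s["contact_force"].round(1),s["opening"]*85)
i2,_=read_camera("scene");cv2.imwrite("pics/q3.png",cv2.resize(i2[185:255,235:330,::-1],None,fx=7,fy=7,interpolation=cv2.INTER_CUBIC))
E
```

```text
[548.7369589  104.04630756  54.47668871] [ 0.2  0.4 -4.8] 37.983583368774205
```

View pics/q3.png

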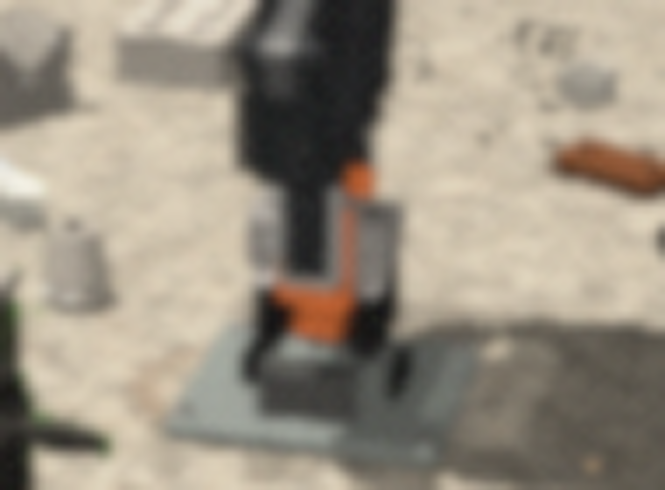

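The cassette is out of the dock (at about (310,310)), level, with both plates on it, and the 4.8 N load matches. I lift further, gently.

Request:
step_arm([
  [0, 0, -0.2, 0, 0, 0],
  [0, 0, -0.5, 0, 0, 0],
  [0, 0, -0.9, 0, 0, 0],
  [0, 0, -1.3, 0, 0, 0],
  [0, 0, -1.7, 0, 0, 0],
  [0, 0, -2.1, 0, 0, 0],
  [0, 0, -2.5, 0, 0, 0],
  [0, 0, -2.8, 0, 0, 0],
])

```text
time: 16.7
position: [548.7, 103.8, 139.1]
ee_rot: [180.0, -0.1, 13.3]
contact_force: [-0.0, 1.0, -3.6]
opening: 0.445
grasp_force: 46.5
```

Request:
step_arm([
  [0, 0, -0.2, 0, 0, 0],
  [0, 0, -0.45, 0, 0, 0],
  [0, 0, -0.65, 0, 0, 0],
  [0, 0, -0.75, 0, 0, 0],
  [0, 0, -0.8, 0, 0, 0],
  [0, 0, -0.8, 0, 0, 0],
  [0, 0, -0.8, 0, 0, 0],
  [0, 0, -0.8, 0, 0, 0],
])

```text
time: 17.5
position: [548.2, 103.7, 161.3]
ee_rot: [-180.0, 0.0, 13.3]
contact_force: [0.2, 0.6, -4.3]
opening: 0.441
grasp_force: 46.5
```

Request:
step_arm([
  [0, 0, 0, 0, 0, 0],
  [0, 0, 0, 0, 0, 0],
  [0, 0, 0, 0, 0, 0],
  [0, 0, 0, 0, 0, 0],
])

```text
time: 17.9
position: [548.4, 103.7, 161.7]
ee_rot: [180.0, 0.0, 13.3]
contact_force: [-0.3, -0.1, -5.0]
opening: 0.442
grasp_force: 46.5
```

```bash
python3 - <<'E'
from h import *
s=get_state();print(s["position"],s["contact_force"].round(1),s["opening"]*85)
i2,_=read_camera("scene");u,v=proj("scene",[[549,104,160]])[0].astype(int);cv2.imwrite("pics/q4.png",cv2.resize(i2[v-45:v+45,u-50:u+50,::-1],None,fx=6,fy=6,interpolation=cv2.INTER_CUBIC))
E
```

```text
[548.37407628 103.72174066 161.66795325] [-0.3 -0.1 -5. ] 37.57825058363794
```

View pics/q4.png

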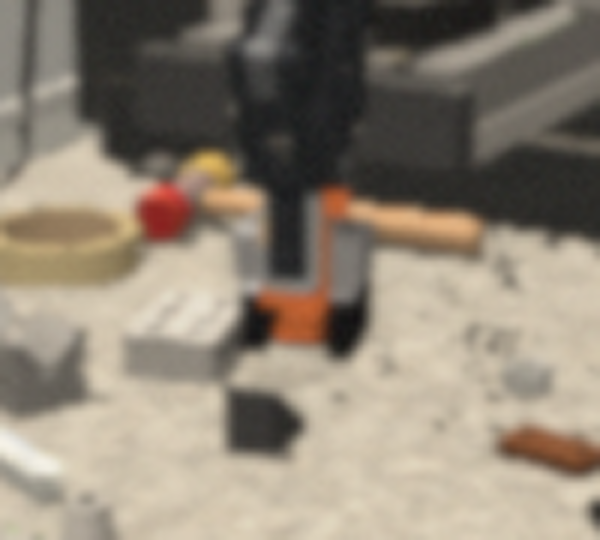

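The loaded cassette hangs level at about (300,290), with both plates neat on it, around 125 mm above where it sat. I'm handing in.

```bash
python3 -c "
from station import *
print(sign_off())"
```

```text
the job is handed in; nothing more can be done
None
```

I stacked both plates on the deck, each within about 2.5 mm of its centre, then squeezed the catches, lifted the loaded cassette about 125 mm and handed the job in holding it level. The judge returned no verdict, and I did not re-measure the three bystanders.

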